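# Seat the drilling template on the jig's pins

### The arm

A 7-joint arm with a two-finger parallel gripper is mounted at the origin on the work surface. World frame = base frame: x ahead of the robot, y to its left, z up, the work surface at z = 0. Lengths are in mm, angles in rad, forces in N, time in s.
With the tool pointing down it reaches from about 375 to 925 mm from the base axis. Payload 3.1 kg.
Tool frame: the origin (TCP) lies midway between the tips of the shut fingers; the grasp point (between the pads) lies manip.pinch_z behind it (manip.pinch_z is the distance from the TCP to the grasp point, in mm); z points along the fingers, y is the line along which they close (so a half turn about z gives the same grasp; the last joint's range is limited). The gripper opens to 85 mm and grips with 20 to 120 N. Pads are 22 mm wide; open, the fingers measure 114 mm over their backs; the gripper's body (76 mm by 85 mm) begins 54 mm behind the grasp point. The pads swing forward as they close: fully open they stand 13 mm farther back than shut.
Start: joints at [1.202, 0.383, 0.044, 1.598, -0.018, 1.161, -0.05], TCP at [173.896, -626.309, 231.269] pointing down, gripper open.
Joint ranges: [-2.61, 2.61], [-0.41, 2.15], [-1.48, 1.57], [0, 2.5], [-1.57, 4.71], [0.05, 1.97], [-2.85, 2.85]. Speed limits (rad/s): [2.79, 2.79, 3.14, 3.14, 3.14, 3.14, 3.14].

### API

Orientations are given as a unit quaternion [w, x, y, z].
In Python, from plant import manip gives the robot as it stands.
- The arm moves only by the tool servo_tool, never from a script. Its arguments are lists of equal length, an entry for each row: "slide": the shift along the world's x, y, z in mm, a list of three; "angular": the turn, a rotation vector about the world's x, y, z in degrees, a list of three. In form: {"slide": [[tx, ty, tz], ...], "angular": [[rx, ry, rz], ...]}. A call has 1 to 12 rows; each row is the pose to reach, as a shift and turn from the pose commanded when the call began; what a row does not reach only later rows make up. A row lasts 1/8 s, in which the tool goes at most 62.5 mm and 10.7 degrees, less where a joint would pass 70% of its speed; a pose out of reach is approached as far as the arm can. A call with a gripper value outside its range is refused whole. "grip" is the opening, from -1 (shut) to 1 (fully open), so that 0 is half open, set as the call begins (left out, the last holds). The fingers move at their own pace and stop on an object; "squeeze" is the grip in N (left out, the last holds). Time passes only in rows, so rows that repeat a pose let the fingers close. It gives the time, the measured TCP pose, the force, the opening and the grip force at its end, in the units of the state.
- manip.read_state(): the state, without advancing time (a new reading comes with each control period).
- manip.capture(name): name is "side" or "top" or "wrist"; returns a dict with "pixels" (480x640x3 uint8, red, green, blue), "intrinsics" (3x3 intrinsics, pixels), "k1" (the pictures are not rectified: a ray, as slopes to the right and down, at radius r is drawn at 1 + k1 r^2 times it, then the intrinsics apply), "R" (3x3) and "t" (3): a world point X has camera coordinates R X + t. Camera axes: x right, y down, z forward; pixel columns grow to the right and rows downward; lengths in mm; the calibration is good to about 2 mm. A picture is of the moment at which its call begins. There is no depth.
- manip.job_done(): hands the job in; it is judged then, once.
Trained networks look in the newest picture that a camera, given by its name, has taken for a name from the list of things; names that differ only in an ending like _2 or _b are one class to them, and where a whole thing is asked for, a point or a joint stands for the part that bears it (a point fixed in the world has none). Each returns a list of dicts, best first, with "p" (0 to 1); they miss things now and then, are a little off and sometimes report something else, mostly with a low value. They report only what shows in the picture. A call takes as long as a camera call. They do not tell look-alikes from the thing itself.
- manip.boxes_of(camera, name): "position" ([x, y, z] in mm, in the coordinates of the camera as it stood for that picture, good to about 4 mm: the middle of the surface that is visible of it).
- manip.place_of(camera, name): "position" ([x, y, z] in mm, in the coordinates of the camera as it stood for that picture, good to about 4 mm: a listed point, or the origin of a listed thing).
The state is a dict: "time": time; "joint_pos": joint angles; "qvel": joint speeds; "joint_torque": joint torques, N m; "position": TCP position; "tcp_rot": TCP orientation; "force": force on the tool from outside, world axes, zero at the start; "ft_torque": the same for the moment, N m; "opening": finger opening in mm; "gripper_force": force on a finger pad.
Only numpy, scipy, OpenCV 4.12 (cv2) and the standard library are available. Lean on these libraries where they do the work, as an engineer would, in place of code of your own. Each camera call takes 0.05 s, during which the arm holds its last target. There are 200 camera calls.

### The job

The flat aluminium drilling template lies askew on top of the two locating pins of the bookbinder's jig. Push it sideways with the fingers, never lifting it, until its two large holes drop over the two pins and it lies flat on the jig's board. Leave everything else where it is, and finish clear of everything.

Things in the scene. Friction and masses are not known exactly. Their poses are not given: they have to be found in the camera images.
- jig: Drilling jig, fixed to the table: plywood 230 (x) x 320 (y) mm topped with brown board, flat top 21 mm above the table. Origin: centre of its underside; x along its short side, away from the robot, y along its long side to the left, z up. Turned up to 0.25 rad from the world axes. Dark lines on the board show the seated template's outline, 126 x 212 mm, centred on the jig.
- pin_left (a point): Foot of the left locating pin, on its axis, on the board's top, at jig (22, 65) mm. Steel, 12 mm cylinder for 5 mm, then a taper to a 6 mm flat tip 10 mm above the board. Hidden under the template at the start; dark lines drawn near the board's edges point at it along jig x (at y = 65) and y (at x = 22). Axes as the jig's.
- pin_right (a point): Foot of the right locating pin, alike, at jig (22, -65) mm, 130 mm from the other.
- template: Loose flat aluminium plate 124 (x) x 210 (y) x 6 mm, 0.3 to 0.6 kg, too wide to grasp. Origin: centre of its underside; axes as the jig's when seated, its origin then over the jig's, the pins standing 4 mm out of its top. Starts 14 to 26 mm too far towards jig -x, up to 28 mm off along jig y, yawed up to 0.1 rad; robot-side edge on the board, far part raised on the pin tips (tilt up to 0.15 rad).
- hole_left (a point): Centre, at the underside, of the template's left large hole (16 mm, through), at template (22, 65) mm; to come over pin_left. The five small brass bushes along the edge nearest the robot are not locating holes.
- hole_right (a point): Centre, at the underside, of the right large hole (16 mm, through), at template (22, -65) mm; to come over pin_right.
- weight: Bystander on the jig's board, left rear corner (about jig (85, 128) mm): turned brass weight, 38 mm wide, 46 mm high. Origin: centre of its underside.
- folder: Bystander on the jig's board, along its rear edge (about jig (95, -30) mm): flat bone folder 20 x 140 x 5 mm, long side along jig y. Origin: centre of its underside.
- glue: Bystander on the table, left: glue jar 64 mm wide, 85 mm high. Origin: centre of its underside.
- brush: Bystander: paste brush lying on the table, left rear. Origin: centre of its underside.
- awl: Bystander: awl with a driver-like handle lying on the table, right. Origin: centre of its underside.
- book: Bystander: small book lying flat on the table, right rear, 120 x 170 x 28 mm. Origin: centre of its underside.
- mug: Bystander: white mug on the table, right front, 76 mm wide, 85 mm high. Origin: centre of its underside.
Things that resemble listed ones, but are neither listed nor needed, are in the scene too. Several things have the shape of the template; the one meant has the colours described above.

How it is judged (in metres and radians):
At the end, for the whole second after the job is handed in: Each large hole is centred within 4 mm of its own pin (left on left, right on right) and its underside is within 2.5 mm of the board; the template is level within 0.025 rad and at rest; no bystander is more than 20 mm from where it started (horizontal distance between hole_left and pin_left below 0.004 m and horizontal distance between hole_right and pin_right below 0.004 m and z of each of hole_left, hole_right in the frame of jig below 0.0235 m and angle between template's own z axis and vertical below 0.025 rad and linear speed of template below 0.01 m/s and distance of each of weight, folder, glue, brush, awl, book, mug from where it was at the start of the episode below 0.02 m); the robot touches nothing.
It fails at once if the template is lifted: its centre is more than 20 mm above the board (z of template in the frame of jig above 0.041 m).
It fails at once if a bystander is pushed or carried more than 20 mm from its place (distance of any of weight, folder, glue, brush, awl, book, mug from where it was at the start of the episode above 0.02 m).
It also fails if it takes over 40 s, if anything falls off the work surface, if the arm or the gripper's body presses on something with over 40 N, if the wrist force passes 120 N, or if a joint passes its speed limit or range.

## Working session

There is one attempt and no reset: what is moved stays moved. The work goes in short steps, Python scripts to look and compute and a tool call to move; the robot and the scene stay as the last step left them, time stands still between calls to the robot, and variables do not carry over. Pictures are saved under pics/ and viewed, at most 10 in all, crops included, and the job is handed in when it is done.

Besides the shell and the picture viewer there is one more tool, called after "Request:" as name(argument=value, ...) on one line, values as JSON. servo_tool: Moves the arm, as the interface text tells. Its arguments: {"type":"object","properties":{"slide":{"type":"array","items":{"type":"array","items":{"type":"number"}}},"angular":{"type":"array","items":{"type":"array","items":{"type":"number"}}},"grip":{"type":"number"},"squeeze":{"type":"number"}},"required":["slide","angular"]}

```bash
mkdir -p pics; ls; cat > h.py <<'E'
import numpy as np, cv2
from plant import manip
def shot(c,name=None):
    d=manip.capture(c)
    if name: cv2.imwrite(f'pics/{name}.png',d['pixels'][:,:,::-1])
    d['R']=np.array(d['R']);d['t']=np.array(d['t']);d['K']=np.array(d['intrinsics'])
    return d
def proj(d,X):
    c=(d['R']@np.atleast_2d(X).T).T+d['t']; s=c[:,:2]/c[:,2:]
    r2=(s**2).sum(1,keepdims=True); s=s*(1+d['k1']*r2)
    return s@d['K'][:2,:2].T+d['K'][:2,2]
def back(d,uv,z):
    uv=np.atleast_2d(uv).astype(float)
    sd=(uv-d['K'][:2,2])/np.diag(d['K'])[:2]; s=sd.copy()
    for _ in range(20): s=sd/(1+d['k1']*(s**2).sum(1,keepdims=True))
    ray=np.c_[s,np.ones(len(s))]@d['R']; o=-d['R'].T@d['t']
    z=np.broadcast_to(z,len(uv))
    return o+ray*((z-o[2])/ray[:,2])[:,None]
def world(d,p): return d['R'].T@(np.array(p)-d['t'])
E
python3 - <<'E'
from h import *
print(manip.read_state(), manip.pinch_z)
for c in ['top','side']:
    d=shot(c,c+'0'); print(c,-d['R'].T@d['t'],d['k1'],d['K'][0,0])
    for n in ['jig','template','hole_left','hole_right','pin_left','pin_right','weight','folder']:
        for r in manip.place_of(c,n)[:3]:
            w=world(d,r['position']); print(n,round(r['p'],2),w.round(),proj(d,w).round())
E
```

```text
pics
{'time': 0.0, 'joint_pos': array([ 1.20217111,  0.38383312,  0.04383846,  1.59959597, -0.01787091,
        1.16121017, -0.04994221]), 'qvel': array([-2.84848233e-04, -2.91285651e-04, -1.26028488e-03,  5.57921988e-04,
        7.63378100e-04, -6.35685009e-04,  1.71753618e-05]), 'joint_torque': array([-2.97999686e-04, -4.33454561e+01,  1.02459982e+00, -2.49515337e+01,
        1.06230512e-02,  1.11408319e-02, -4.83088769e-06]), 'position': array([ 173.61897756, -625.39138676,  229.878283  ]), 'tcp_rot': array([-1.30075913e-03,  9.90841828e-01,  1.35021148e-01, -2.63438558e-04]), 'force': array([ 0.65892398, -0.74648243,  0.36627176]), 'ft_torque': array([ 0.00973325, -0.03957652, -0.00167264]), 'gripper_force': 0.0, 'opening': 85.70741028862696} 18.700000000000003
top [ 295.01337437  -29.02495002 1225.45431551] -0.08670700720298044 480.76808116572715
template 0.88 [ 316. -198.   -0.] [[395. 307.]]
template 0.75 [294. 313.  -0.] [[194. 320.]]
template 0.66 [574.  76.  27.] [[285. 208.]]
hole_left 0.94 [346. 359.   2.] [[177. 300.]]
hole_left 0.73 [577. 141.  32.] [[259. 207.]]
hole_l
[... 521 characters left out ...]
[[381. 179.]]
template 0.95 [579.  75.  29.] [[273. 258.]]
template 0.62 [ 318. -194.   -1.] [[424. 224.]]
template 0.57 [296. 310.  -2.] [[372. 410.]]
hole_left 0.94 [ 328. -132.   -1.] [[415. 239.]]
hole_left 0.87 [336. 361.   1.] [[336. 429.]]
hole_left 0.7 [581. 146.  26.] [[256. 281.]]
hole_right 0.96 [ 355. -258.    0.] [[415. 206.]]
hole_right 0.93 [618.  22.  31.] [[267. 238.]]
hole_right 0.65 [288. 246.   0.] [[388. 378.]]
pin_left 0.76 [595. 138.  18.] [[252. 280.]]
pin_right 0.66 [627.  14.  21.] [[266. 239.]]
weight 0.7 [650. 210.  22.] [[207. 295.]]
weight 0.46 [ 470. -355.   -1.] [[380. 179.]]
folder 0.63 [695.  52.  24.] [[230. 241.]]
folder 0.61 [654. 208.  23.] [[206. 294.]]
```

```bash
python3 - <<'E'
import cv2
a=cv2.imread('pics/top0.png')[120:280,200:400]; b=cv2.imread('pics/side0.png')[180:340,170:370]
cv2.imwrite('pics/topc.png',cv2.resize(a,None,fx=3.7,fy=3.7,interpolation=cv2.INTER_CUBIC))
cv2.imwrite('pics/sidec.png',cv2.resize(b,None,fx=3.7,fy=3.7,interpolation=cv2.INTER_CUBIC))
E
```

```text
(no output)
```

View pics/top0.png

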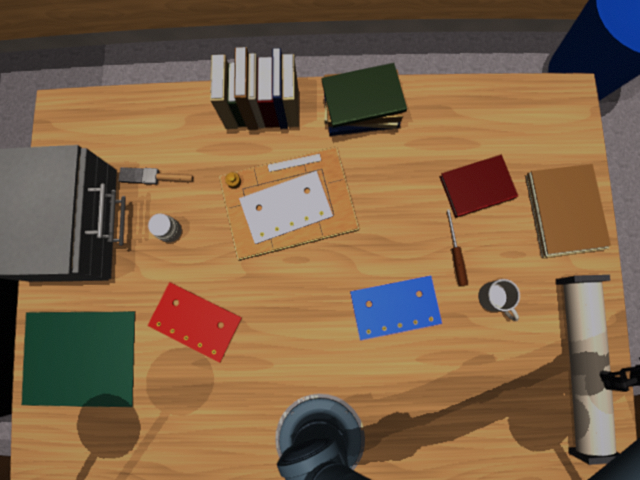

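View pics/topc.png

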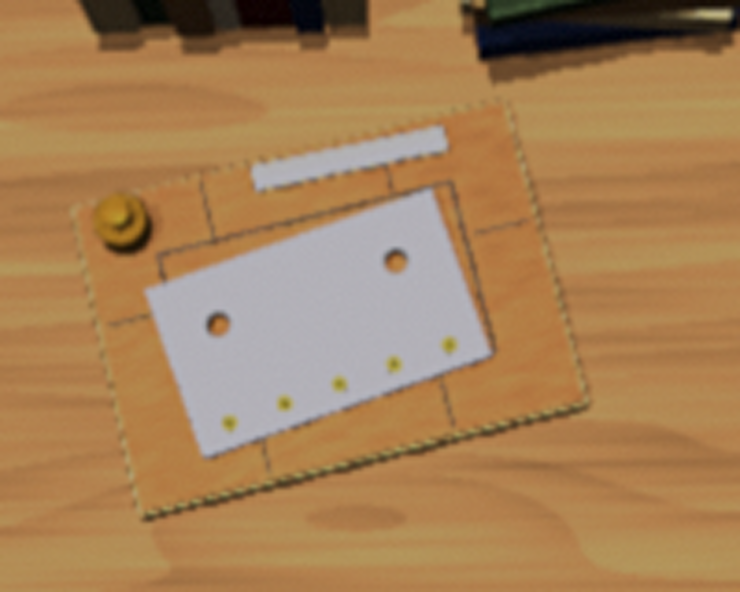

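View pics/sidec.png

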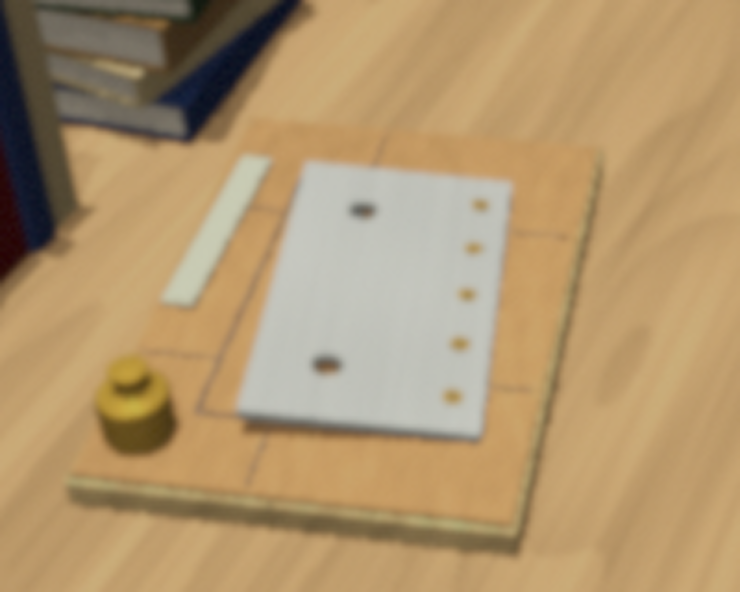

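The template is the silver one at about (287,207) with brass bushes. The look-alikes are the red plate at (195,320) and the blue plate at (395,307), both lying on the table. The close crops confirm it: the silver plate lies on the jig, yawed and too near the robot. Next I fit the poses to the corners.

```bash
cat >> h.py <<'E'
from scipy.optimize import least_squares
from scipy.spatial.transform import Rotation as Ro
def jigw(p,P):  # jig pose p=(x,y,yaw) -> world
    c,s=np.cos(p[2]),np.sin(p[2]); P=np.atleast_2d(P).astype(float)
    return np.c_[p[0]+c*P[:,0]-s*P[:,1], p[1]+s*P[:,0]+c*P[:,1], P[:,2]]
def tplw(q,P): # (x,y,z,yaw,pitch,roll)
    return Ro.from_euler('ZYX',q[3:]).apply(np.atleast_2d(P).astype(float))+q[:3]
JC=np.array([[115,160,21],[115,-160,21],[-115,-160,21],[-115,160,21.]])
TC=np.array([[62,105,6],[62,-105,6],[-62,-105,6],[-62,105,6.]])
E
python3 - <<'E'
from h import *
from types import SimpleNamespace
T=shot('top');S=shot('side')
un=lambda uv,o:(np.array(uv)+.5)/3.7-.5+o
jt=un([(72,207),(510,100),(588,403),(143,513)],[200,120])
js=un([(72,483),(250,122),(600,152),(517,527)],[170,180])
tt=un([(146,291),(433,188),(493,353),(206,458)],[200,120])
ts=un([(240,412),(305,160),(512,183),(483,432)],[170,180])
f=lambda p:np.r_[proj(T,jigw(p,JC))-jt,proj(S,jigw(p,JC))-js].ravel()
r=least_squares(f,[590,75,.24],loss='soft_l1');p=r.x
print('jig',p.round(3),f(p).reshape(-1,2).round(1).tolist())
g=lambda q:np.r_[proj(T,tplw(q,TC))-tt,proj(S,tplw(q,TC))-ts].ravel()
# soft prior on tilt
gg=lambda q:np.r_[g(q),(q[5])*30,(q[4]+.1)*30]
r=least_squares(gg,[575,75,27,.3,-.1,0],loss='soft_l1');q=r.x
print('tpl',q.round(3),g(q).reshape(-1,2).round(1).tolist())
print('pins',jigw(p,[[22,65,21],[22,-65,21]]).round(1).tolist())
print('holes',tplw(q,[[22,65,0],[22,-65,0]]).round(1).tolist())
print('corners',tplw(q,TC).round(1).tolist())
c=np.array(jigw(p,[[0,0,0]]))[0]
d=Ro.from_euler('z',-p[2]).apply(q[:3]-c);print('tpl in jig',d.round(1),q[3]-p[2])
d=Ro.from_euler('z',-p[2]).apply(tplw(q,[[22,65,0],[22,-65,0]])-c);print('holes in jig',d.round(1))
E
```

```text
jig [5.92047e+02 6.98060e+01 2.27000e-01] [[-1.1, -0.3], [-1.4, -1.2], [0.5, 0.1], [-1.3, 1.5], [-2.2, -2.0], [0.1, -2.6], [1.4, -2.7], [0.9, 0.1]]
tpl [ 5.76843e+02  7.28610e+01  2.49850e+01  3.31000e-01 -9.30000e-02
 -6.00000e-03] [[0.1, -0.1], [-0.5, -0.3], [0.1, 0.1], [0.1, 0.1], [-0.3, -0.5], [0.4, 0.5], [-0.1, -0.3], [0.1, 0.4]]
pins [[598.8, 138.1, 21.0], [628.1, 11.4, 21.0]]
holes [[576.5, 141.5, 26.6], [618.6, 18.5, 27.4]]
corners [[600.6, 192.1, 36.1], [668.7, -6.5, 37.4], [552.0, -46.7, 25.8], [483.9, 152.0, 24.5]]
tpl in jig [-14.1   6.4  25. ] 0.10378553640503235
holes in jig [[  1.   73.3  26.6]
 [ 14.4 -56.   27.4]]
```

Request:
servo_tool(slide=[[0,0,60],[40,80,120],[366,686,200],[366,686,200],[366,686,200],[366,686,200],[366,686,200],[366,686,200],[366,686,200],[366,686,200],[366,686,200],[366,686,200]], angular=[[0,0,0],[0,0,0],[0,0,0],[0,0,0],[0,0,0],[0,0,0],[0,0,0],[0,0,0],[0,0,0],[0,0,0],[0,0,0],[0,0,0]])

```text
time: 2.5
position: [489.9, -33.0, 416.5]
tcp_rot: [0.001, 0.991, 0.135, 0.001]
force: [1.2, -0.3, 0.3]
opening: 85.5
gripper_force: 0.0
```

Request:
servo_tool(slide=[[0,0,0],[0,0,0],[0,0,0]], angular=[[0,0,0],[0,0,0],[0,0,0]])

```text
time: 2.88
position: [488.7, -36.9, 415.3]
tcp_rot: [0.0, 0.991, 0.133, -0.001]
force: [-0.2, -0.3, -0.2]
opening: 85.6
gripper_force: 0.0
```

```bash
python3 - <<'E'
from h import *
d=shot('wrist','w1'); print(manip.read_state()['position'],-d['R'].T@d['t'],d['R'].round(2).tolist(),d['k1'],d['K'][0,0])
E
```

```text
[488.70010442 -36.85960841 415.36597561] [570.9119025  -13.15405762 558.18825948] [[0.26, -0.96, 0.0], [-0.91, -0.25, 0.33], [-0.32, -0.09, -0.94]] -0.06815534239775997 405.20285857603216
```

View pics/w1.png

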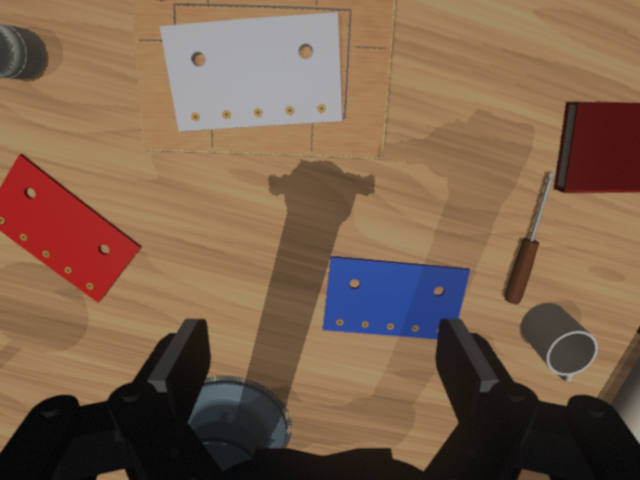

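Request:
servo_tool(slide=[[120,117,-85],[120,117,-85],[120,117,-85],[120,117,-85],[120,117,-85]], angular=[[0,0,0],[0,0,0],[0,0,0],[0,0,0],[0,0,0]])

```text
time: 3.55
position: [609.2, 80.5, 330.3]
tcp_rot: [0.0, 0.991, 0.134, -0.001]
force: [0.0, 0.3, 0.4]
opening: 85.2
gripper_force: 0.0
```

```bash
python3 - <<'E'
from h import *
d=shot('wrist','w2'); print(manip.read_state()['position'],-d['R'].T@d['t'])
a=cv2.imread('pics/w2.png')[0:375,70:570]
cv2.imwrite('pics/w2c.png',cv2.resize(a,None,fx=1.6,fy=1.6,interpolation=cv2.INTER_CUBIC))
E
```

```text
[609.43776941  80.07979199 331.55850225] [691.45756324 104.45341113 473.13937786]
```

View pics/w2c.png

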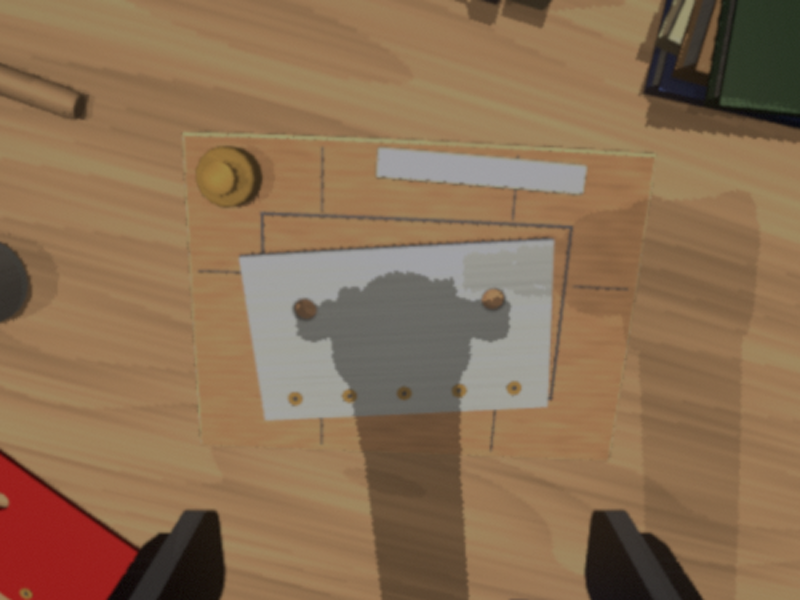

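```bash
python3 - <<'E'
from h import *
W=shot('wrist')
un=lambda uv:(np.array(uv,float)+.5)/1.6-.5+np.array([70,0])
ow=un([(262,213),(571,227),(552,400)]); OJ=np.array([[63,106,21],[63,-106,21],[-63,-106,21.]])
cw=un([(186,136),(652,157),(610,460),(201,444)])
# index lines: on jig line
yl=un([(322,146),(321,445),(515,160),(491,450)]); xl=un([(198,271),(628,289)])
def tojig(p,P):
    v=P-np.array([p[0],p[1],0]); return Ro.from_euler('z',-p[2]).apply(v)
def f(p,al=False):
    a=tojig(p,back(W,ow,21))-OJ; b=tojig(p,back(W,yl,21))[:,1]-[65,65,-65,-65]; c=tojig(p,back(W,xl,21))[:,0]-22
    e=tojig(p,back(W,cw,21))-JC
    if al: print(a[:,:2].round(1).tolist(),b.round(1),c.round(1),'corners',e[:,:2].round(1).tolist())
    return np.r_[a[:,:2].ravel(),b,c,.3*e[:,:2].ravel()]
p=least_squares(f,[592,70,.23],loss='soft_l1').x; f(p,1); print('jig',p.round(3))
tw=un([(240,256),(553,239),(548,407),(265,420)])
# template: far part on pin tips z=31, near edge on 21: z,pitch constrained
def full(v):
    x,y,yaw,roll=v; pt=-np.arcsin(10/104); return np.array([x,y,21+62*np.sin(-pt),yaw,pt,roll])
g=lambda v:np.r_[(proj(W,tplw(full(v),TC))-tw).ravel(),v[3]*50]
v=least_squares(g,[577,73,.33,0]).x; q=full(v)
print('tpl',q.round(3),g(v).round(1))
H=tplw(q,[[22,65,0],[22,-65,0]]);print('holes jig',tojig(p,H).round(1).tolist())
print('ctr jig',tojig(p,q[None,:3]).round(1),'dyaw',q[3]-p[2])
print('pins',jigw(p,[[22,65,21],[22,-65,21]]).round(1).tolist())
for c in ['weight','folder']:
  for r in manip.place_of('wrist',c)[:1]: print(c,tojig(p,world(W,r['position'])[None]).round())
np.save('p.npy',p);np.save('q.npy',q)
E
```

```text
[[0.6, 0.1], [0.2, -0.4], [-1.4, -1.7]] [ 0.2  0.5  1.4 -0.3] [0.1 0. ] corners [[-2.7, -4.1], [-2.6, 3.9], [2.5, 0.6], [3.2, -1.6]]
jig [5.93143e+02 6.99930e+01 2.25000e-01]
tpl [ 5.76921e+02  7.42160e+01  2.69620e+01  3.21000e-01 -9.60000e-02
 -5.00000e-03] [-0.1  0.3  0.3  0.4 -0.7 -0.7  0.5 -0.3 -0.3]
holes jig [[0.7, 74.5, 28.7], [13.1, -54.9, 29.4]]
ctr jig [[-14.9   7.7  27. ]] dyaw 0.09575057648544352
pins [[600.1, 138.3, 21.0], [629.1, 11.5, 21.0]]
weight [[ 88. 124.  25.]]
folder [[101. -40.  23.]]
```

Request:
servo_tool(slide=[[-121,-32,-100],[-121,-32,-200],[-121,-32,-200],[-121,-32,-270],[-121,-32,-300],[-121,-32,-300],[-121,-32,-300],[-121,-32,-300]], angular=[[0,0,-2.5],[0,0,-2.5],[0,0,-2.5],[0,0,-2.5],[0,0,-2.5],[0,0,-2.5],[0,0,-2.5],[0,0,-2.5]])

```text
time: 4.75
position: [490.5, 50.0, 32.8]
tcp_rot: [0.0, 0.994, 0.113, 0.002]
force: [1.0, -0.4, 0.1]
opening: 85.3
gripper_force: 0.0
```

Request:
servo_tool(slide=[[0,0,-10],[0,0,-18],[0,0,-22],[0,0,-22]], angular=[[0,0,0],[0,0,0],[0,0,0],[0,0,0]])

```text
time: 5.25
position: [488.1, 50.3, 8.4]
tcp_rot: [-0.0, 0.994, 0.113, -0.0]
force: [0.1, -0.0, -0.6]
opening: 85.3
gripper_force: 0.0
```

```bash
python3 - <<'E'
from h import *
s=manip.read_state();print(s['position'],s['force'])
S=shot('side','s1')
a=cv2.imread('pics/s1.png')[200:350,180:380]
cv2.imwrite('pics/s1c.png',cv2.resize(a,None,fx=4,fy=4,interpolation=cv2.INTER_CUBIC))
E
```

```text
[488.1308575   50.34078452   8.40395834] [ 0.09891049 -0.02052251 -0.56654956]
```

View pics/s1c.png

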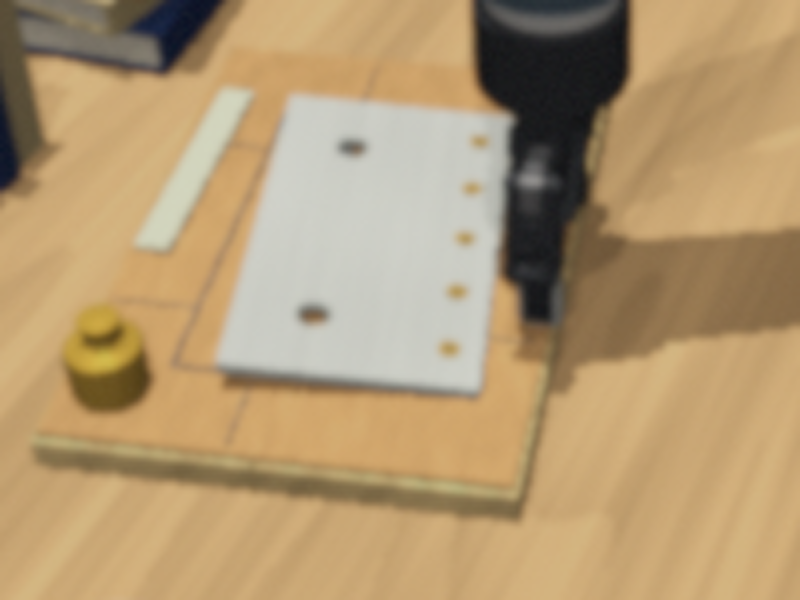

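Request:
servo_tool(slide=[[4,1,2],[8,2,2],[11,2.5,2],[14,3.2,2],[16,3.7,2],[18,4.1,2],[20,4.6,2],[21.5,5,2],[21.5,5,2]], angular=[[0,0,0],[0,0,0],[0,0,0],[0,0,0],[0,0,0],[0,0,0],[0,0,0],[0,0,0],[0,0,0]])

```text
time: 6.42
position: [510.1, 55.3, 10.7]
tcp_rot: [-0.0, 0.994, 0.113, 0.0]
force: [-1.6, -0.4, -0.1]
opening: 85.4
gripper_force: 0.7
```

```bash
cat >> h.py <<'E'
def est(c='top',z=None,prt=True):
    """template pose in the jig from a colour segmentation of its top face; fit of the min-area quad"""
    d=shot(c); p=np.load('p.npy'); hsv=cv2.cvtColor(d['pixels'],cv2.COLOR_RGB2HSV)
    m=((hsv[...,1]<60)&(hsv[...,2]>110)).astype(np.uint8)
    m[:]=m; roi=proj(d,jigw(p,[[75,100,21],[75,-115,21],[-110,-115,21],[-110,115,21],[60,115,21]]))
    k=np.zeros_like(m); cv2.fillPoly(k,[roi.round().astype(np.int32)],1); m*=k
    n,l,st,_=cv2.connectedComponentsWithStats(m); i=1+st[1:,4].argmax(); m=(l==i).astype(np.uint8)
    return d,m
def fit(d,m,q0,flat=False):
    p=np.load('p.npy'); con=max(cv2.findContours(m,cv2.RETR_EXTERNAL,cv2.CHAIN_APPROX_NONE)[0],key=len)[:,0,:]
    con=cv2.convexHull(con)[:,0,:].astype(float); 
    # densify hull
    con=np.concatenate([np.linspace(a,b,max(2,int(np.hypot(*(b-a))))) for a,b in zip(con,np.roll(con,-1,0))])
    def full(v):
        pt=0 if flat else -np.arcsin(10/max(60,84-v[0]))
        J=Ro.from_euler('ZYX',[p[2]+v[2],pt,0]); 
        c=jigw(p,[[v[0],v[1],21-62*np.sin(pt)]])[0]; return J,c
    def f(v):
        J,c=full(v); uvp=con
        # intersect rays with top plane
        n=J.apply([0,0,1]); P0=back(d,uvp,0); P1=back(d,uvp,100); t=((c-P0)@n+6)/((P1-P0)@n)
        L=J.inv().apply(P0+t[:,None]*(P1-P0)-c)
        ex=np.abs(L[:,0])-62; ey=np.abs(L[:,1])-105
        return np.maximum(ex,ey)
    r=least_squares(f,q0,loss='soft_l1',x_scale=[1,1,.01]); J,c=full(r.x)
    Hj=Ro.from_euler('z',-p[2]).apply(J.apply([[22,65,0],[22,-65,0]])+c-[p[0],p[1],0])
    return r.x.round(3),np.abs(f(r.x)).mean().round(2),Hj.round(1).tolist()
E
python3 - <<'E'
from h import *
s=manip.read_state();print(s['position'],s['force'])
for c in ['top','side']:
    d,m=est(c); print(c,m.sum(),fit(d,m,[-10,8,.02]))
E
```

```text
[510.10713119  55.29195358  10.71679574] [-1.6373517  -0.3622682  -0.08741978]
top 897 (array([-9.376,  6.264,  0.064]), np.float64(11.5), [[8.3, 72.5, 30.0], [16.6, -57.2, 30.0]])
side 3958 (array([-7.768, 12.155,  0.065]), np.float64(3.38), [[9.8, 78.4, 30.2], [18.3, -51.3, 30.2]])
```

Request:
servo_tool(slide=[[-15,-3.5,0],[-15,-3.5,40],[-15,-3.5,100],[0,50,150],[40,100,200],[65,120,250],[90,120,250],[90,120,250],[90,120,250]], angular=[[0,0,0],[0,0,0],[0,0,0],[0,0,0],[0,0,0],[0,0,0],[0,0,0],[0,0,0],[0,0,0]], grip=-1)

```text
time: 7.65
position: [598.9, 174.5, 259.9]
tcp_rot: [0.0, 0.994, 0.113, -0.001]
force: [-0.2, 0.0, -0.9]
opening: 0.3
gripper_force: 0.0
```

```bash
python3 - <<'E'
from h import *
s=manip.read_state();print(s['position'],s['opening'])
for c in ['top','side','wrist']:
    d,m=est(c); print(c,m.sum(),fit(d,m,[-10,8,.02]))
    for n in ['hole_left','hole_right','template']:
        p=np.load('p.npy')
        for r in manip.place_of(c,n)[:4]:
            w=Ro.from_euler('z',-p[2]).apply(world(d,r['position'])-[p[0],p[1],0])
            if abs(w[0])<90 and abs(w[1])<130: print(n,round(r['p'],2),w.round(1))
    cv2.imwrite(f'pics/y_{c}.png',d['pixels'][:,:,::-1]); 
    if c=='wrist':
        o=d['pixels'][:,:,::-1].copy(); cs=cv2.findContours(m,0,1)[0]; cv2.drawContours(o,cs,-1,(0,255,0),1)
        cv2.imwrite('pics/w3.png',o)
E
```

```text
[598.90938879 174.47836679 259.86518028] 0.28795830204409084
top 2168 (array([-9.237,  5.506,  0.059]), np.float64(8.59), [[8.7, 71.7, 30.0], [16.4, -58.1, 30.0]])
hole_right 0.82 [ 21.  -55.3  25. ]
template 0.88 [-13.3   7.9  28.1]
side 4256 (array([-8.874, 10.595,  0.055]), np.float64(1.52), [[9.4, 76.7, 30.0], [16.5, -53.1, 30.0]])
hole_left 0.83 [12.  74.5 29.3]
hole_right 0.61 [ 16.8 -55.3  30.1]
template 0.86 [-10.5   6.7  27.9]
wrist 17840 (array([-8.528,  5.378,  0.05 ]), np.float64(4.71), [[10.0, 71.4, 30.1], [16.6, -58.4, 30.1]])
hole_left 0.88 [ 5.9 72.1 30.7]
hole_right 0.79 [ 15.2 -58.6  30.3]
hole_right 0.68 [-8.4  8.5 28.2]
template 0.79 [-10.9   5.6  27.9]
```

View pics/w3.png

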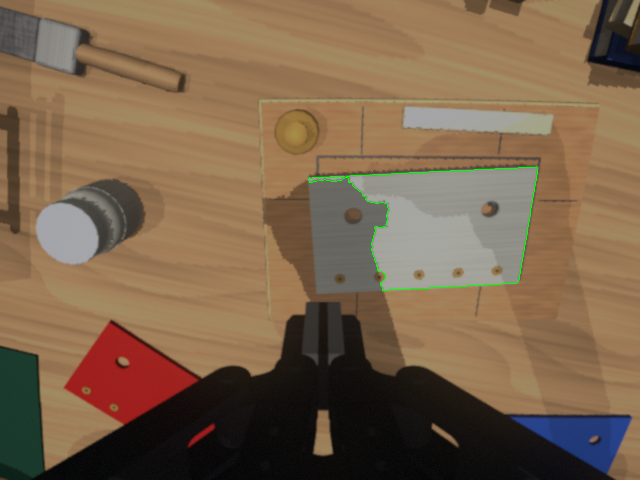

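The wrist view shows the template with the yaw roughly halved, corners at about (308,178), (538,166), (519,284) and (316,293). The gripper's shadow broke the colour mask, so I refit with these corners and a darker threshold.

```bash
sed -i 's/hsv\[...,2\]>110/hsv[...,2]>50/' h.py; cat >> h.py <<'E'
def corners(d,tw,flat=False):
    p=np.load('p.npy'); pt=lambda x:0 if flat else -np.arcsin(10/(84-x))
    full=lambda v:np.r_[jigw(p,[[v[0],v[1],21-62*np.sin(pt(v[0]))]])[0],p[2]+v[2],pt(v[0]),0]
    g=lambda v:(proj(d,tplw(full(v),TC))-tw).ravel()
    v=least_squares(g,[-8,6,.05],x_scale=[1,1,.01]).x
    H=Ro.from_euler('z',-p[2]).apply(tplw(full(v),[[22,65,0],[22,-65,0]])-[p[0],p[1],0])
    return v.round(3),g(v).round(1),H.round(1).tolist()
E
python3 - <<'E'
from h import *
d,m=est('wrist'); print(m.sum(),fit(d,m,[-8,6,.05]))
print(corners(d,np.array([(308,178),(538,166),(519,284),(316,293)])))
p=np.load('p.npy'); print(proj(d,jigw(p,[[63,106,21],[63,-106,21],[22,-150,21]])).round(1).tolist(),'vs (317,157),(540,158), row 201')
E
```

```text
24856 (array([-8.224,  6.578,  0.054]), np.float64(0.89), [[10.1, 72.7, 30.1], [17.1, -57.1, 30.1]])
(array([-8.505,  6.807,  0.056]), array([ 0.4, -0.2, -0. ,  0.7, -1.2, -1.3,  0.7,  0.5]), [[9.7, 72.9, 30.1], [16.9, -56.9, 30.1]])
[[318.6, 156.6], [540.1, 158.5], [575.5, 200.6]] vs (317,157),(540,158), row 201
```

Request:
servo_tool(slide=[[-46,30,-30],[-46,30,-90],[-46,30,-150],[-46,30,-200],[-46,30,-225],[-46,30,-236],[-46,30,-236],[-46,30,-236]], angular=[[0,0,0],[0,0,0],[0,0,0],[0,0,0],[0,0,0],[0,0,0],[0,0,0],[0,0,0]])

```text
time: 9.3
position: [555.2, 206.0, 26.4]
tcp_rot: [-0.0, 0.994, 0.113, 0.002]
force: [-0.0, -0.1, 0.5]
opening: -0.2
gripper_force: 0.0
```

Request:
servo_tool(slide=[[1,-5,-1.5],[2,-9,-1.5],[2.7,-12,-1.5],[3,-13.5,-1.5],[3.6,-15.5,-1.5],[3.6,-15.5,-1.5]], angular=[[0,0,0],[0,0,0],[0,0,0],[0,0,0],[0,0,0],[0,0,0]])

```text
time: 10.05
position: [557.3, 190.2, 23.3]
tcp_rot: [-0.0, 0.994, 0.113, 0.0]
force: [-0.3, 1.1, -0.5]
opening: -0.0
gripper_force: 0.3
```

```bash
python3 - <<'E'
from h import *
s=manip.read_state();print(s['position'],s['force'])
for c in ['side','wrist']:
    d,m=est(c); print(c,m.sum(),fit(d,m,[-8,6,.05]))
E
```

```text
[557.27589728 190.16954405  23.26331384] [-0.29607392  1.09469813 -0.48778476]
side 2584 (array([-11.492,   8.458,   0.024]), np.float64(12.96), [[8.8, 74.0, 29.8], [12.0, -56.0, 29.8]])
wrist 62195 (array([-0.378, 10.509, -0.072]), np.float64(11.67), [[26.1, 73.8, 31.0], [16.7, -55.9, 31.0]])
```

Request:
servo_tool(slide=[[0.5,-2,0.5],[0.9,-4,0.5],[1.3,-5.5,0.5],[1.6,-7,0.5],[1.6,-7,0.5]], angular=[[0,0,0],[0,0,0],[0,0,0],[0,0,0],[0,0,0]])

```text
time: 10.78
position: [559.1, 182.7, 23.8]
tcp_rot: [0.0, 0.994, 0.113, 0.0]
force: [-0.6, 1.3, -0.0]
opening: -0.4
gripper_force: 0.7
```

Request:
servo_tool(slide=[[-3,15,0],[-3,15,50],[-3,0,110],[20,-50,170],[20,-90,230],[20,-90,250],[20,-90,250],[20,-90,250]], angular=[[0,0,0],[0,0,0],[0,0,0],[0,0,0],[0,0,0],[0,0,0],[0,0,0],[0,0,0]])

```text
time: 11.78
position: [578.3, 93.5, 273.3]
tcp_rot: [0.0, 0.994, 0.114, -0.0]
force: [0.2, -0.4, -0.6]
opening: -0.0
gripper_force: 0.0
```

```bash
python3 - <<'E'
from h import *
s=manip.read_state();print(s['position'],s['force'])
d,m=est('side'); print(m.sum(),fit(d,m,[-8,1,.04]))
d,m=est('wrist'); print(m.sum(),fit(d,m,[-8,1,.04]))
o=d['pixels'][:,:,::-1].copy(); cv2.drawContours(o,cv2.findContours(m,0,1)[0],-1,(0,255,0),1)
cv2.imwrite('pics/w4.png',o)
E
```

```text
[578.30093385  93.46545699 273.29268732] [ 0.23815739 -0.43264043 -0.60276249]
4174 (array([-9.798,  4.966,  0.051]), np.float64(1.16), [[8.7, 71.0, 30.0], [15.4, -58.8, 30.0]])
26374 (array([-4.821,  0.717,  0.024]), np.float64(3.61), [[15.4, 66.2, 30.5], [18.6, -63.7, 30.5]])
```

View pics/w4.png

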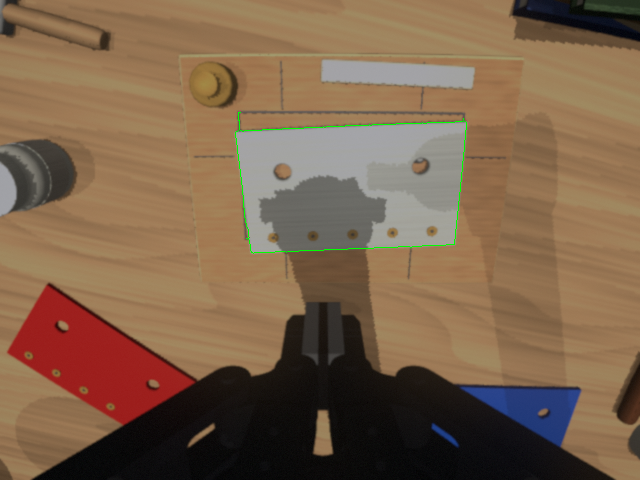

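The plate's corners are at (237,131), (466,122), (456,244) and (251,253). The right pin's tip shows through the right hole at (420,163).

```bash
sed -i "s/^    return d,m$/    m=cv2.morphologyEx(m,cv2.MORPH_OPEN,np.ones((5,5),np.uint8)); return d,m/" h.py; python3 - <<'E'
from h import *
d,m=est('wrist'); print(m.sum(),fit(d,m,[-8,1,.04]))
print(corners(d,np.array([(237,131),(466,122),(456,244),(251,253)])))
E
```

```text
26415 (array([-9.174,  0.174,  0.046]), np.float64(0.44), [[9.7, 66.1, 30.0], [15.6, -63.8, 30.0]])
(array([-9.871, -1.034,  0.047]), array([-1.7,  0.3,  1.9, -0.5, -0.6,  0.6,  0.4,  0. ]), [[8.9, 64.9, 29.9], [15.1, -64.9, 29.9]])
```

Request:
servo_tool(slide=[[-60,-35,-40],[-85,-46,-90],[-85,-46,-150],[-85,-46,-200],[-85,-46,-235],[-85,-46,-250],[-85,-46,-261],[-85,-46,-261],[-85,-46,-261]], angular=[[0,0,0],[0,0,0],[0,0,0],[0,0,0],[0,0,0],[0,0,0],[0,0,0],[0,0,0],[0,0,0]], grip=1)

```text
time: 13.05
position: [495.4, 47.0, 14.0]
tcp_rot: [0.0, 0.994, 0.113, 0.001]
force: [0.3, -0.1, -0.7]
opening: 85.3
gripper_force: 0.0
```

Request:
servo_tool(slide=[[2,0.5,-1],[6,1.4,-1],[10,2.3,-1],[10,2.3,-1]], angular=[[0,0,0],[0,0,0],[0,0,0],[0,0,0]])

```text
time: 13.55
position: [504.7, 49.3, 11.9]
tcp_rot: [-0.0, 0.994, 0.113, 0.0]
force: [-0.2, -0.6, 0.8]
opening: 86.0
gripper_force: 0.0
```

Request:
servo_tool(slide=[[3,0.7,-1],[6,1.4,-1],[8,1.8,-1],[10,2.3,-1],[12,2.7,-1],[13.5,3,-1],[15,3.4,-1],[16.3,3.7,-1],[16.3,3.7,-1]], angular=[[0,0,0],[0,0,0],[0,0,0],[0,0,0],[0,0,0],[0,0,0],[0,0,0],[0,0,0],[0,0,0]])

```text
time: 14.68
position: [521.3, 52.7, 11.0]
tcp_rot: [-0.0, 0.994, 0.113, 0.001]
force: [0.5, -0.8, -0.2]
opening: 85.4
gripper_force: 0.0
```

```bash
python3 - <<'E'
from h import *
s=manip.read_state();print(s['position'],s['force'])
d,m=est('side'); print(m.sum(),fit(d,m,[0,0,0],True),fit(d,m,[-2,0,0]))
a=cv2.cvtColor(d['pixels'],cv2.COLOR_RGB2BGR)[200:350,180:380]
cv2.imwrite('pics/s2c.png',cv2.resize(a,None,fx=4,fy=4,interpolation=cv2.INTER_CUBIC))
E
```

```text
[521.29909803  52.73137154  11.04220828] [ 0.50582698 -0.77848016 -0.18405644]
3855 (array([-0.062,  5.365,  0.015]), np.float64(2.25), [[20.9, 70.7, 21.0], [22.9, -59.3, 21.0]]) (array([-0.32 , 12.922,  0.077]), np.float64(2.84), [[16.5, 79.4, 31.0], [26.5, -50.2, 31.0]])
```

View pics/s2c.png

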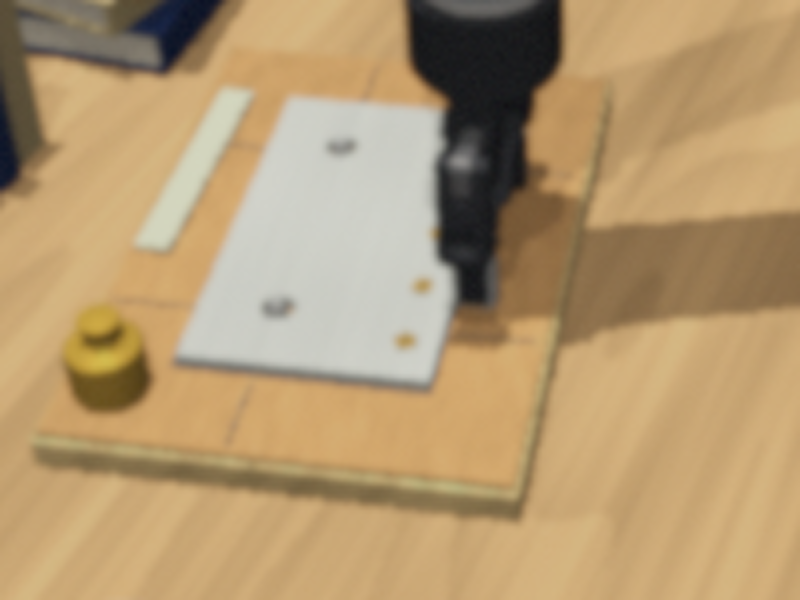

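The plate has dropped. It lies flat over the outline, and pins show in both holes at crop (340,146) and (278,306). The contact force is about zero, so I back off, rise and verify.

Request:
servo_tool(slide=[[-10,-2.3,0],[-20,-4.6,0],[-20,-4.6,50],[-20,-4.6,110],[10,10,170],[50,30,230],[50,30,250],[50,30,250],[50,30,250]], angular=[[0,0,0],[0,0,0],[0,0,0],[0,0,0],[0,0,0],[0,0,0],[0,0,0],[0,0,0],[0,0,0]])

```text
time: 15.85
position: [568.7, 82.1, 259.3]
tcp_rot: [0.0, 0.994, 0.113, -0.001]
force: [-0.5, 0.9, -0.5]
opening: 85.4
gripper_force: 0.0
```

```bash
python3 - <<'E'
from h import *
d,m=est('wrist','w5'); print(m.sum(),fit(d,m,[0,0,0],True))
p=np.load('p.npy')
a=d['pixels'][:,:,::-1][40:290,140:540]
cv2.imwrite('pics/w5c.png',cv2.resize(a,None,fx=2,fy=2,interpolation=cv2.INTER_CUBIC))
for n in ['weight','folder']:
    for r in manip.place_of('wrist',n)[:1]: print(n,Ro.from_euler('z',-p[2]).apply(world(d,r['position'])-[p[0],p[1],0]).round())
E
```

```text
29966 (array([0.419, 0.765, 0.004]), np.float64(0.71), [[22.2, 65.8, 21.0], [22.7, -64.2, 21.0]])
weight [ 86. 126.  26.]
folder [ 99. -39.  21.]
```

View pics/w5c.png

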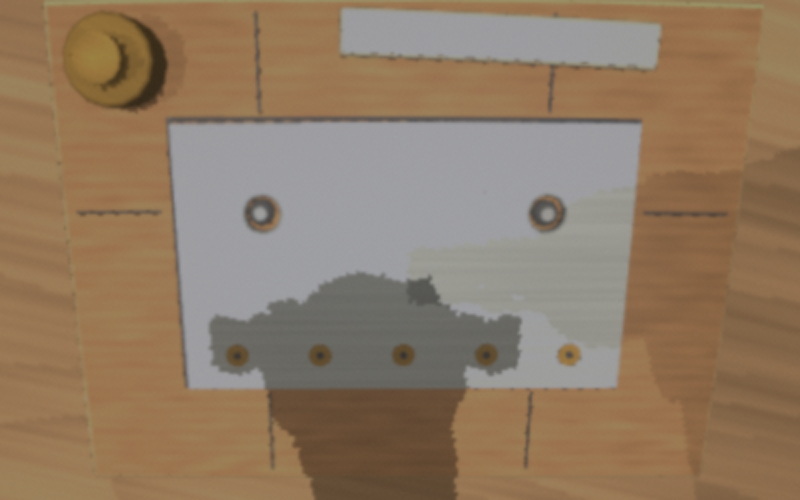

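Both pins sit centred in their holes at crop (262,213) and (547,213). The plate fills the outline and the bystanders haven't moved.

```bash
python3 -c "
from plant import manip
print(manip.job_done())"
```

```text
the job is handed in; nothing more can be done
None
```

I handed the job in at about 16 s: the template lies flat on the board with both holes within about 1 mm of their pins, the weight and folder haven't moved, and the arm is clear; the hand-in returned no verdict.

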